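# Make up two sampling kits at the microscopy bench

### The job

Make up the two sampling kits from the stock on the bench, finishing the orange kit before the blue one is complete: the orange tray gets the blue slide mailer in its long slot, the yellow-lidded cup in its large well and the white dropper bottle in its small well; the blue tray gets the green slide mailer in its long slot and the amber bottle in its square well. Set each thing down flat or upright on the floor of its own compartment, never letting it fall more than a couple of centimetres, and leave the red mailer, the red-lidded cup and the green bottle where they stand.

Things in the scene. Friction and masses are not known exactly. Their poses are not given: they have to be found in the camera images.
- orange_tray: Orange kit tray, 134 (x) by 142 (y), three compartments. Fixed. Origin: centre of underside, z up. Rims and ribs end at height 14, compartment floors at 4 (white). Long slot (mailer): 126 (x) by 50 (y), centre x 0, y -42. Large well (cup): 70 by 70, centre x -28, y 32. Small well (dropper): 44 by 44, centre x 41, y 32. (Sizes in mm.)
- blue_tray: Blue kit tray, 118 (x) by 126 (y), two compartments. Fixed. Origin: centre of underside, z up. Rims and ribs end at height 14, compartment floors at 4 (white). Long slot (mailer): 110 (x) by 50 (y), centre x 0, y -34. Square well (bottle): 54 by 54, centre x 0, y 32. (Sizes in mm.)
- blue_mailer: Slide mailer, a closed blue plastic box with a blank white label on top, lying flat and loose: 84 long (x) by 30 wide (y) by 34 high. Origin: centre of its underside; z up. 45 g. Belongs in the orange tray's long slot, lengthwise (either way round). (Sizes in mm.)
- green_mailer: Slide mailer, a closed green plastic box with a blank white label on top, lying flat and loose: 84 long (x) by 30 wide (y) by 34 high. Origin: centre of its underside; z up. 45 g. Belongs in the blue tray's long slot, lengthwise (either way round). (Sizes in mm.)
- yellow_cup: White specimen cup with a yellow screw lid, standing loose: round, 50 diameter (47 at the foot) up to height 46, lid 52 diameter from height 46 to the top at 58. Origin: centre of its underside; z up. 60 g. Belongs in the orange tray's large well. (Sizes in mm.)
- dropper: White plastic dropper bottle with a thin black cap, standing loose: round body 26 diameter up to height 40, cap 16 diameter up to height 62; 30 g. Origin: centre of its underside; z up. Belongs in the orange tray's small well. (Sizes in mm.)
- amber_bottle: Small amber glass reagent bottle with a black cap, standing loose: round body 34 diameter up to height 46, cap 22 diameter up to height 66. Origin: centre of its underside; z up. 70 g. Belongs in the blue tray's well. (Sizes in mm.)
- red_mailer: Slide mailer, a closed red plastic box with a blank white label on top, lying flat and loose: 84 long (x) by 30 wide (y) by 34 high. Origin: centre of its underside; z up. Spare stock: not in any kit, leave it where it stands. (Sizes in mm.)
- red_cup: White specimen cup with a red screw lid, standing loose: round, 50 diameter (47 at the foot) up to height 46, lid 52 diameter from height 46 to the top at 58. Origin: centre of its underside; z up. Spare stock: not in any kit, leave it where it stands. (Sizes in mm.)
- green_bottle: Small green glass reagent bottle with a white cap, standing loose: round body 34 diameter up to height 46, cap 22 diameter up to height 66. Origin: centre of its underside; z up. Spare stock: not in any kit, leave it where it stands. (Sizes in mm.)
Not all that is in view belongs to the job. What is shaped like the yellow_cup but pink is not meant.

How it is judged:
On the way, in this order (a step that is already met when the one before it is completed fails the run):
1. the orange kit is complete: blue mailer, yellow-lidded cup and dropper bottle each released on the floor of its own compartment (x of blue_mailer in the frame of orange_tray between -0.025 and 0.025 m and y of blue_mailer in the frame of orange_tray between -0.056 and -0.028 m and z of blue_mailer in the frame of orange_tray between 0 and 0.01 m and angle between each of blue_mailer, yellow_cup, dropper's own z axis and vertical below 0.15 rad and linear speed of each of blue_mailer, yellow_cup, dropper below 0.02 m/s and contact force between the fingers and blue_mailer below 0.05 N and x of yellow_cup in the frame of orange_tray between -0.041 and -0.015 m and y of yellow_cup in the frame of orange_tray between 0.019 and 0.045 m and z of yellow_cup in the frame of orange_tray between 0 and 0.01 m and contact force between the fingers and yellow_cup below 0.05 N and x of dropper in the frame of orange_tray between 0.028 and 0.054 m and y of dropper in the frame of orange_tray between 0.019 and 0.045 m and z of dropper in the frame of orange_tray between 0 and 0.01 m and contact force between the fingers and dropper below 0.05 N), for 0.2 s.
2. the blue kit is complete: green mailer and amber bottle each released on the floor of its own compartment (x of green_mailer in the frame of blue_tray between -0.018 and 0.018 m and y of green_mailer in the frame of blue_tray between -0.048 and -0.02 m and z of green_mailer in the frame of blue_tray between 0 and 0.01 m and angle between each of green_mailer, amber_bottle's own z axis and vertical below 0.15 rad and linear speed of each of green_mailer, amber_bottle below 0.02 m/s and contact force between the fingers and green_mailer below 0.05 N and x of amber_bottle in the frame of blue_tray between -0.013 and 0.013 m and y of amber_bottle in the frame of blue_tray between 0.019 and 0.045 m and z of amber_bottle in the frame of blue_tray between 0 and 0.01 m and contact force between the fingers and amber_bottle below 0.05 N), for 0.2 s.
At the end, for the whole second after the job is handed in: All five rest, released, still and untilted (0.15 rad), on the floor of their own compartments (underside at most 10 mm above the tray's): mailers within 14 mm across and 25 (orange) or 18 mm (blue) along the slot from its centre, the others within 13 mm of the well centre each way (all of step 1 and all of step 2); the robot touches nothing.
It fails at once if a kit thing is dropped: it falls freely faster than 0.8 m/s (a drop of more than about 3 cm) ((linear speed of blue_mailer above 0.8 m/s and contact force between anything else and blue_mailer below 0.01 N) or (linear speed of green_mailer above 0.8 m/s and contact force between anything else and green_mailer below 0.01 N) or (linear speed of yellow_cup above 0.8 m/s and contact force between anything else and yellow_cup below 0.01 N) or (linear speed of amber_bottle above 0.8 m/s and contact force between anything else and amber_bottle below 0.01 N) or (linear speed of dropper above 0.8 m/s and contact force between anything else and dropper below 0.01 N)).
It fails at once if a spare (red mailer, red-lidded cup, green bottle) is moved by more than 25 mm (distance of any of red_mailer, red_cup, green_bottle from where it was at the start of the episode above 0.025 m).
It also fails if it takes over 125 s, if anything falls off the work surface, if the arm or the gripper's body presses on something with over 40 N, if the wrist force passes 120 N, or if a joint passes its speed limit or range.

### The arm

A 7-joint arm with a two-finger parallel gripper is mounted at the origin on the work surface. World frame = base frame: x ahead of the robot, y to its left, z up, the work surface at z = 0. Lengths are in m, angles in rad, forces in N, time in s.
With the tool pointing down it reaches from about 0.4 to 0.85 m from the base axis. Payload 10.4 kg.
Tool frame: the origin (TCP) lies at the very end of the fingers, on their centre line; the grasp point (between the pads) lies 19 mm behind it; z points along the fingers, y is the line along which they close (so a half turn about z gives the same grasp; the last joint's range is limited). The gripper opens to 85 mm and grips with 20 to 120 N. Pads are 22 mm wide; open, the fingers measure 114 mm over their backs; the gripper's body (76 mm by 85 mm) begins 54 mm behind the grasp point. The pads swing forward as they close: fully open they stand 13 mm farther back than shut.
Start: joints at [-1.274, 0.332, -0.065, 1.46, 0.022, 1.35, -0.088], TCP at [0.196, 0.593, 0.231] pointing down, gripper open.
Joint ranges: [-2.6, 2.6], [-0.5, 2.12], [-1.47, 1.34], [0.16, 2.42], [-1.27, 4.41], [0.06, 2.06], [-2.6, 2.6]. Speed limits (rad/s): [2.22, 2.22, 2.79, 2.79, 3.14, 3.14, 3.14].

### API

Orientations are given as a unit quaternion [x, y, z, w].
In Python, from workcell import manip, vision, order gives the robot as it stands. The module is installed in compiled form; this text tells all that it offers.
- The arm moves only by the tool move_arm, never from a script. Its argument "motion" is a list of rows, each a list of 3 entries, a list of its own where there are three numbers: the shift along the tool's x, y, z scaled (see below), then the turn, a rotation vector about the tool's x, y, z scaled (see below), then the opening, from -1 (shut) to 1 (fully open). In form: [[[dx, dy, dz], [wx, wy, wz], hand], ...]. A call has 1 to 12 rows; each row shifts and turns the commanded pose from where the row before left it, along the tool's axes as they then stand; what a row does not reach is not made up. The controller multiplies each number of a shift by 0.75 m and each number of a turn by pi/4 rad. A row lasts 1/10 s, in which the tool goes at most 50 mm and 8.59 degrees, less where a joint would pass 70% of its speed; a pose out of reach is approached as far as the arm can. A call with a number of a shift or a turn outside -1 to 1 is refused whole. A call with a gripper value outside its range is refused whole. The fingers move at their own pace and stop on an object; "newtons" is the grip in N (left out, the last holds). Time passes only in rows, so rows that do not move let the fingers close. It gives the time, the measured TCP pose, the force, the opening and the grip force at its end, in the units of the state.
- manip.get_obs(): the state, without advancing time (a new reading comes with each control period).
- vision.camera(name): name is "scene" or "side" or "wrist"; returns a dict with "pixels" (384x512x3 uint8, red, green, blue), "fx", "fy", "cx", "cy" (pixels), "k1" (the pictures are not rectified: a ray, as slopes to the right and down, at radius r is drawn at 1 + k1 r^2 times it, then the intrinsics apply), "R" (3x3) and "t" (3): a world point X has camera coordinates R X + t. Camera axes: x right, y down, z forward; pixel columns grow to the right and rows downward; lengths in m; the calibration is good to about 2 mm. A picture is of the moment at which its call begins. There is no depth.
- order.hand_in(): hands the job in; it is judged then, once.
The state is a dict: "clock": time; "joint_pos": joint angles; "joint_velocities": joint speeds; "tau": joint torques, N m; "position": TCP position; "ee_rot": TCP orientation; "ft_force": force on the tool from outside, world axes, zero at the start; "torque": the same for the moment, N m; "grip_width": opening from 0.0 (shut) to 1.0 (fully open); "grasp_force": force on a finger pad.
Only numpy, scipy, OpenCV 4.12 (cv2) and the standard library are available. Lean on these libraries where they do the work, as an engineer would, in place of code of your own. Each camera call takes 0.05 s, during which the arm holds its last target. There are 200 camera calls.

## Working session

There is one attempt and no reset: what is moved stays moved. The work goes in short steps, Python scripts to look and compute and a tool call to move; the robot and the scene stay as the last step left them, time stands still between calls to the robot, and variables do not carry over. Pictures are saved under pics/ and viewed, at most 17 in all, crops included, and the job is handed in when it is done.

Besides the shell and the picture viewer there is one more tool, called after "Request:" in YAML: its name, and indented under it one key for each argument. move_arm: Moves the arm, as the interface text tells. Its arguments: {"type":"object","properties":{"motion":{"type":"array"},"newtons":{"type":"number"}},"required":["motion"]}

```bash
mkdir -p pics; python3 - <<'E'
from workcell import manip, vision
import cv2,numpy as np
print(manip.get_obs())
for n in ["scene","side"]:
    c=vision.camera(n); cv2.imwrite(f"pics/{n}0.png",c["pixels"][:,:,::-1]); np.savez(f"{n}0.npz",**c)
    print(n,{k:np.round(v,3).tolist() for k,v in c.items() if k!="pixels"}, "cam pos",-np.array(c["R"]).T@c["t"])
E
```

```text
{'clock': 0.0, 'joint_pos': array([-1.27360711,  0.33291259, -0.06472324,  1.46095737,  0.02159948,
        1.34987806, -0.08848209]), 'joint_velocities': array([-0.00078827, -0.00117818,  0.00120911, -0.00041081, -0.00071009,
        0.00083008,  0.00151807]), 'tau': array([ 3.83530951e-04, -6.25448370e+01,  4.96306841e-02, -3.91607237e+01,
        1.63079007e-02,  9.91419627e-03, -1.31513718e-05]), 'position': array([0.19635207, 0.59295812, 0.23048289]), 'ee_rot': array([ 1.59183962e-01,  9.87248668e-01, -7.24631638e-04, -8.72235306e-05]), 'ft_force': array([-0.62016808,  0.97685651,  0.67035126]), 'torque': array([ 0.06508791, -0.02057067, -0.01592328]), 'grasp_force': 0.0, 'grip_width': 1.0027000632774665}
scene {'fx': 383.013, 'fy': 383.013, 'cx': 262.716, 'cy': 191.877, 'k1': -0.097, 'R': [[0.137, 0.991, 0.004], [0.826, -0.112, -0.553], [-0.547, 0.079, -0.833]], 't': [-0.059, -0.406, 1.115]} cam pos [ 0.95362314 -0.07491213  0.7052955 ]
side {'fx': 357.676, 'fy': 357.676, 'cx': 253.892, 'cy': 193.118, 'k1': 0.035, 'R': [[-0.998, -0.062, 0.013], [-0.053, 0.701, -0.711], [0.035, -0.71, -0.703]], 't': [0.515, 0.064, 0.786]} cam pos [0.48936026 0.54548439 0.59126496]
```

View pics/scene0.png

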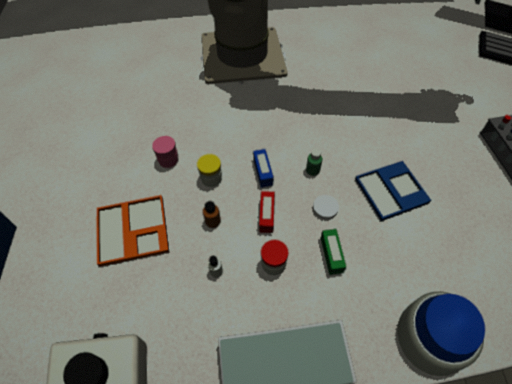

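View pics/side0.png

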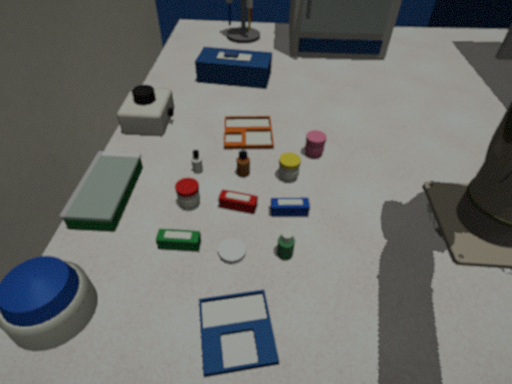

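Scene view: pink cup (165,151), yellow cup (208,168), blue mailer (263,167), green bottle (314,163), amber (211,214), red mailer (267,212), white disc (325,207), red cup (274,256), dropper (215,266), green mailer (333,251), orange tray (132,230), blue tray (393,190). The side view shows the same layout. Next I measure everything in both views.

```bash
cat > h.py <<'E'
import cv2, numpy as np
def cast(c, px, z):
    K=np.array([[c["fx"],0,c["cx"]],[0,c["fy"],c["cy"]],[0,0,1]],float)
    u=cv2.undistortPoints(np.array(px,float).reshape(-1,1,2),K,np.array([float(c["k1"]),0,0,0]))[:,0]
    R=np.array(c["R"]); o=-R.T@np.array(c["t"]); d=np.c_[u,np.ones(len(u))]@R
    return (o+d*((z-o[2])/d[:,2])[:,None])[:,:2]
def proj(c, X):
    R=np.array(c["R"]); K=np.array([[c["fx"],0,c["cx"]],[0,c["fy"],c["cy"]],[0,0,1]],float)
    return cv2.projectPoints(np.array(X,float).reshape(-1,1,3),cv2.Rodrigues(R)[0],np.array(c["t"],float),K,np.array([float(c["k1"]),0,0,0]))[0][:,0]
def hsv(c): return cv2.cvtColor(np.array(c["pixels"]),cv2.COLOR_RGB2HSV)
def blob(mask, at, r=14):
    """connected component with pixel nearest to at"""
    n,l,s,ce=cv2.connectedComponentsWithStats(mask.astype(np.uint8))
    ys,xs=np.nonzero(l); i=np.argmin((xs-at[0])**2+(ys-at[1])**2)
    return l==l[ys[i],xs[i]]
def rect(c, m, z):
    ys,xs=np.nonzero(m); p=cast(c,np.c_[xs,ys],z)
    r=cv2.minAreaRect((p*1000).astype(np.float32)); (w,h),a=r[1],r[2]
    if w<h: w,h,a=h,w,a+90
    return np.array(r[0]),(w,h),(a+90)%180-90
E
python3 - <<'E'
from h import *
C={n:dict(np.load(n+"0.npz")) for n in ["scene","side"]}
at={"blue_mailer":[(263,167),(290,207)],"green_mailer":[(333,251),(179,240)],"red_mailer":[(267,212),(238,201)],
"yellow":[(208,162),(289,160)],"redcup":[(274,248),(187,187)],"pink":[(165,145),(315,137)],"orange_tray":[(125,215),(240,132)],"blue_tray":[(383,180),(235,320)],
"amber":[(210,206),(243,157)],"dropper":[(213,259),(196,154)],"greenb":[(314,165),(286,250)]}
for k,(a,b) in at.items():
  for n,p in (("scene",a),("side",b)):
    c=C[n]; H=hsv(c).astype(int); h,s,v=H[...,0],H[...,1],H[...,2]
    if k in("amber","dropper"): m=v<60; 
    elif k=="greenb": m=(abs(h-60)<25)&(s>90)
    elif "blue" in k: m=(abs(h-112)<14)&(s>120)&(v>50)
    elif "green" in k: m=(abs(h-65)<20)&(s>120)
    elif k=="yellow": m=(abs(h-27)<8)&(s>130)
    elif k=="orange_tray": m=(abs(h-9)<9)&(s>150)
    else: m=((h<8)|(h>160))&(s>110)
    B=blob(m,p); ys,xs=np.nonzero(B)
    z={"mailer":.017,"tray":.010}.get(k.split("_")[-1],.052)
    if k in("amber","dropper"): z=.056
    r=rect(c,B,z)
    print(k,n,B.sum(),xs.min(),xs.max(),ys.min(),ys.max(),"rect",np.round(r[0]),np.round(r[1]),round(r[2],1), "cen",np.round(1000*cast(c,[[xs.mean(),ys.mean()]],z)[0]))
    if "mailer" in k:
        hull=np.zeros(B.shape,np.uint8); cv2.fillConvexPoly(hull,cv2.convexHull(np.c_[xs,ys].astype(np.int32)),1)
        lab=blob((hull>0)&(s<90)&(v>100),p); r=rect(c,lab,.034); print("   label",lab.sum(),np.round(r[0]),np.round(r[1]),round(r[2],1))
for n,c in C.items():
    im=np.array(c["pixels"])[:,:,::-1]; x0,y0,x1,y1=(90,120,440,285) if n=="scene" else (150,100,350,380)
    f=2 if n=="scene" else 2; cv2.imwrite(f"pics/{n}crop.png",cv2.resize(im[y0:y1,x0:x1],None,fx=f,fy=f,interpolation=cv2.INTER_CUBIC))
E
```

```text
blue_mailer scene 219 254 272 149 179 rect [426.   0.] [85. 29.] 4.6 cen [431.  -0.]
   label 148 [437.  -1.] [53. 17.] 4.5
blue_mailer side 196 271 308 198 209 rect [437.  -7.] [83. 33.] 6.9 cen [437.  -3.]
   label 163 [438.   1.] [53. 18.] 4.3
green_mailer scene 473 321 345 229 273 rect [658. 108.] [93. 35.] -0.1 cen [663. 106.]
   label 226 [659. 107.] [53. 17.] -0.1
green_mailer side 488 157 199 230 249 rect [662. 109.] [86. 44.] -0.2 cen [660. 115.]
   label 232 [660. 110.] [56. 21.] -0.2
red_mailer scene 405 259 274 191 232 rect [550.  -9.] [100.  30.] -10.5 cen [556. -10.]
   label 171 [552.  -9.] [50. 15.] -8.5
red_mailer side 443 219 256 190 212 rect [554.  -7.] [86. 52.] -9.9 cen [552.  -1.]
   label 161 [552.  -7.] [54. 22.] -10.2
yellow scene 403 197 220 154 175 rect [ 438. -118.] [57. 50.] 18.5 cen [ 439. -119.]
yellow side 261 280 299 153 168 rect [ 439. -115.] [57. 45.] -89.4 cen [ 439. -114.]
redcup scene 593 261 287 240 266 rect [662. -10.] [53. 49.] -7.8 cen [662. -11.]
redcup side 349 176 197 178 196 rect [664.  -7.] [58. 45.] -80.0 cen [663.  -7.]
pink scene 552 
[... 303 characters left out ...]
.  93.] 4.7 cen [ 559. -258.]
blue_tray scene 851 366 429 162 217 rect [526. 279.] [125. 116.] -77.0 cen [527. 298.]
blue_tray side 1991 201 277 315 374 rect [523. 304.] [115.  78.] 12.7 cen [524. 307.]
amber scene 110 205 215 201 213 rect [ 549. -122.] [28. 20.] -3.2 cen [ 550. -122.]
amber side 55 239 246 151 159 rect [ 551. -122.] [30. 17.] -85.5 cen [ 551. -121.]
dropper scene 74 209 217 256 266 rect [ 665. -124.] [21. 13.] 6.7 cen [ 665. -124.]
dropper side 30 194 197 151 158 rect [ 663. -115.] [27.  7.] -80.0 cen [ 663. -116.]
greenb scene 207 307 321 155 174 rect [470. 106.] [52. 29.] -16.1 cen [471. 105.]
greenb side 217 278 293 238 258 rect [450. 142.] [44. 27.] 82.2 cen [450. 143.]
```

View pics/scenecrop.png

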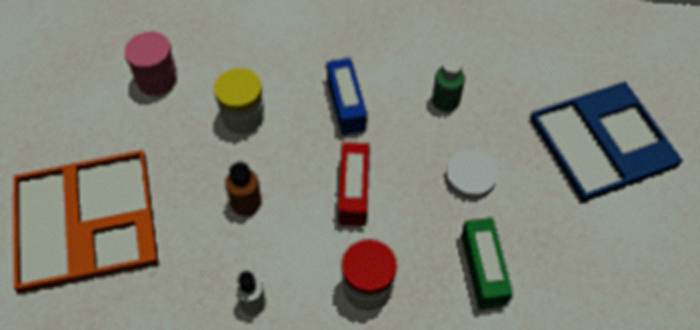

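The lookalikes are clear. The yellow lid is at scene (208,162), and the pink cup at (165,145) is not meant. The blue, red and green mailers are at (263,167), (267,212) and (333,251). The amber bottle is at (211,214) against the green one at (314,163). The dropper is at (215,266), and the white disc at (325,207) is irrelevant. Now I refine the trays with looser masks.

```bash
python3 - <<'E'
from h import *
C={n:dict(np.load(n+"0.npz")) for n in ["scene","side"]}
roi={"orange":[(90,185,175,275),(215,108,282,156)],"blue":[(345,150,440,228),(190,280,285,382)]}
for k in roi:
  for n,(x0,y0,x1,y1) in zip(C,roi[k]):
    c=C[n]; H=hsv(c).astype(int); h,s,v=H[...,0],H[...,1],H[...,2]
    m=((h<20)&(s>110)) if k=="orange" else ((abs(h-112)<20)&(s>90))
    z=np.zeros_like(m); z[y0:y1,x0:x1]=m[y0:y1,x0:x1]; z=cv2.morphologyEx(z.astype(np.uint8),cv2.MORPH_OPEN,np.ones((2,2)))
    ys,xs=np.nonzero(z)
    r=rect(c,z,.012); print(k,n,z.sum(),xs.min(),xs.max(),ys.min(),ys.max(),np.round(r[0],1),np.round(r[1]),round(r[2],1))
    hull=np.zeros(z.shape,np.uint8); cv2.fillConvexPoly(hull,cv2.convexHull(np.c_[xs,ys].astype(np.int32)),1)
    w=((hull>0)&(s<80)).astype(np.uint8); nn,l,st,ce=cv2.connectedComponentsWithStats(w,connectivity=4)
    for i in range(1,nn):
        if st[i,4]>60: r=rect(c,l==i,.006); print("   well",st[i,4],np.round(r[0],1),np.round(r[1]),round(r[2],1))
E
```

```text
orange scene 1586 97 168 196 266 [ 555.  -289.7] [143. 140.] -84.4
   well 838 [ 515.9 -264.6] [69. 65.] -84.3
   well 1156 [ 551.8 -335.6] [122.  47.] 6.2
   well 368 [ 585.1 -257.6] [43. 40.] -83.7
   well 113 [ 620.1 -284.4] [134.   4.] -83.7
orange side 498 225 273 118 148 [ 547.4 -278.1] [143. 128.] -85.3
   well 363 [ 555.3 -337.6] [124.  41.] 4.7
   well 346 [ 519.8 -264.8] [68. 60.] 4.5
   well 128 [ 589.4 -258.7] [44. 32.] 4.7
blue scene 1254 357 430 163 220 [531.8 277.2] [130. 120.] -76.8
   well 871 [532.  246.6] [109.  48.] 13.2
   well 426 [516.9 310.8] [53. 51.] 12.8
   well 93 [585.7 293.1] [126.   5.] -76.2
blue side 2293 201 278 292 376 [525.9 283.5] [127. 115.] -77.1
   well 1713 [536.  245.3] [112.  49.] 13.2
   well 1203 [521.2 309.9] [57. 54.] 12.9
   well 155 [504.5 337.7] [123.  40.] 33.6
```

Targets in mm: orange slot (553.5,-336.5), large well (518,-265), small well (587,-258), yaw 5.5°. Blue slot (534,246), square well (519,310.4), yaw 13°. The well-to-well offsets match the drawings within 1–2 mm. I need a helper that computes the deltas.

```bash
cat > d.py <<'E'
import sys, numpy as np
from workcell import manip
from scipy.spatial.transform import Rotation as Ro
o=manip.get_obs(); R=Ro.from_quat(o["ee_rot"]); p=o["position"]
print("t",round(o["clock"],2),"p",np.round(p,4),"j",np.round(o["joint_pos"],2),"w",round(o["grip_width"],3),"F",round(o["grasp_force"],1),np.round(o["ft_force"],1))
for a in sys.argv[1:]:   # "x,y,z,yaw_of_tool_y_deg" in mm, deg
    x,y,z,w=map(float,a.split(","))
    T=Ro.from_matrix(np.c_[[np.sin(np.radians(w)),-np.cos(np.radians(w)),0],[np.cos(np.radians(w)),np.sin(np.radians(w)),0],[0,0,-1]]) 
    s=R.inv().apply(np.array([x,y,z])/1000-p)/.75; r=(R.inv()*T).as_rotvec()/(np.pi/4)
    print(a,"shift",np.round(s,4),"rows>=",round(np.linalg.norm(s)*.75/.04,1),"turn",np.round(r,4),"rows",round(np.degrees(np.linalg.norm(r)*np.pi/4)/7,1))
    p=np.array([x,y,z])/1000; R=T
E
sed -i 's/np.c_\[\[np.sin/np.array([[np.sin/; s/,\[0,0,-1\]\])/,[0,0,-1]]).T)/' d.py
python3 d.py 437.5,0,180,94.4 437.5,0,12,94.4
```

```text
t 0.1 p [0.1964 0.593  0.2306] j [-1.27  0.33 -0.06  1.46  0.02  1.35 -0.09] w 0.997 F 0.0 [ 0.3 -0.7 -0.1]Traceback (most recent call last):
  File "d.py", line 8, in <module>
    T=Ro.from_matrix(np.array([[np.sin(np.radians(w)),-np.cos(np.radians(w)),0],[np.cos(np.radians(w)),np.sin(np.radians(w)),0],[0,0,-1]]).T)
  File "scipy/spatial/transform/_rotation.pyx", line 1143, in scipy.spatial.transform._rotation.Rotation.from_matrix
ValueError: Non-positive determinant (left-handed or null coordinate frame) in rotation matrix 0: [[ 0.99705275 -0.07671903  0.        ]
 [ 0.07671903  0.99705275  0.        ]
 [ 0.          0.         -1.        ]].
```

```bash
sed -i 's/\[\[np.sin(np.radians(w)),-np.cos(np.radians(w)),0\]/[[-np.sin(np.radians(w)),np.cos(np.radians(w)),0]/' d.py
python3 d.py 437.5,0,180,94.4 437.5,0,12,94.4
```

```text
t 0.1 p [0.1964 0.593  0.2306] j [-1.27  0.33 -0.06  1.46  0.02  1.35 -0.09] w 0.997 F 0.0 [ 0.3 -0.7 -0.1]
437.5,0,180,94.4 shift [-0.5537 -0.6494  0.0683] rows>= 16.1 turn [-1.60e-03 -2.00e-04 -5.05e-01] rows 3.2
437.5,0,12,94.4 shift [0.    0.    0.224] rows>= 4.2 turn [0. 0. 0.] rows 0.0
```

Request:
move_arm:
  motion:
    - [[-0.0326,-0.0382,0.004],[0,0,0],1]
    - [[-0.0326,-0.0382,0.004],[0,0,0],1]
    - [[-0.0326,-0.0382,0.004],[0,0,0],1]
    - [[-0.0326,-0.0382,0.004],[0,0,0],1]
    - [[-0.0326,-0.0382,0.004],[0,0,0],1]
    - [[-0.0326,-0.0382,0.004],[0,0,0],1]
    - [[-0.0326,-0.0382,0.004],[0,0,0],1]
    - [[-0.0326,-0.0382,0.004],[0,0,0],1]
    - [[-0.0326,-0.0382,0.004],[0,0,0],1]
    - [[-0.0326,-0.0382,0.004],[0,0,0],1]
    - [[-0.0326,-0.0382,0.004],[0,0,0],1]
    - [[-0.0326,-0.0382,0.004],[0,0,0],1]
  newtons: 30

```text
clock: 1.3
position: [0.3671, 0.1731, 0.195]
ee_rot: [0.159, 0.987, 0.0, -0.0]
ft_force: [0.7, 0.3, 0.9]
grip_width: 0.999
grasp_force: 0.0
```

Request:
move_arm:
  motion:
    - [[-0.0326,-0.0382,0.004],[0,0,0],1]
    - [[-0.0326,-0.0382,0.004],[0,0,0],1]
    - [[-0.0326,-0.0382,0.004],[0,0,0],1]
    - [[-0.0326,-0.0382,0.004],[0,0,0],1]
    - [[-0.0326,-0.0382,0.004],[0,0,0],1]
    - [[0,0,0],[0,0,-0.126],1]
    - [[0,0,0],[0,0,-0.126],1]
    - [[0,0,0],[0,0,-0.126],1]
    - [[0,0,0],[0,0,-0.126],1]
    - [[0,0,0],[0,0,0],1]
    - [[0,0,0],[0,0,0],1]

```text
clock: 2.4
position: [0.4378, 0.0003, 0.1802]
ee_rot: [-0.037, 0.999, 0.0, -0.0]
ft_force: [0.9, -0.1, -0.8]
grip_width: 1.003
grasp_force: 0.0
```

```bash
python3 d.py 437.5,0,180,94.4 437.5,0,12,94.4; python3 - <<'E'
from workcell import vision
import cv2,numpy as np
c=vision.camera("wrist"); cv2.imwrite("pics/wrist1.png",c["pixels"][:,:,::-1]); np.savez("wrist1.npz",**c)
E
```

```text
t 2.4 p [4.378e-01 3.000e-04 1.802e-01] j [-0.69 -0.09  0.57  2.02  0.05  1.19  1.5 ] w 1.003 F 0.0 [ 0.9 -0.1 -0.8]
437.5,0,180,94.4 shift [ 0.0004 -0.0004  0.0002] rows>= 0.0 turn [ 0.0001 -0.0003 -0.0046] rows 0.0
437.5,0,12,94.4 shift [0.    0.    0.224] rows>= 4.2 turn [0. 0. 0.] rows 0.0
```

View pics/wrist1.png

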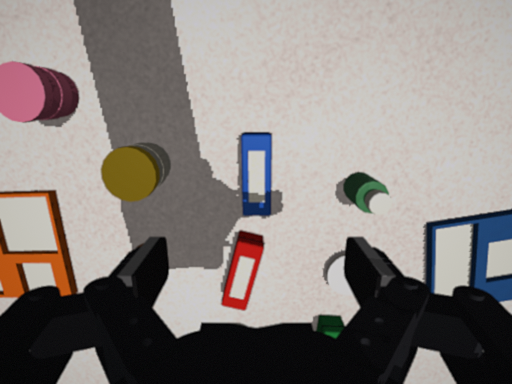

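The wrist view shows the blue mailer at (257,175), aligned with the hand, and the yellow lid at (130,173). I'll refine the blue mailer and yellow lid positions from this picture.

```bash
python3 - <<'E'
from h import *
c=dict(np.load("wrist1.npz")); H=hsv(c).astype(int); h,s,v=H[...,0],H[...,1],H[...,2]
def f(n,m,p,z):
    r=rect(c,blob(m,p),z); print(n,np.round(r[0],1),np.round(r[1],1),round(r[2],1))
f("blue label",(s<90)&(v>120),(257,175),.034)
f("blue",(abs(h-112)<14)&(s>120),(245,150),.034)
f("yellow",(abs(h-25)<10)&(s>130),(128,173),.058)
f("red label",(s<90)&(v>120),(242,279),.034)
E
```

```text
blue label [432.7  -0.7] [45.5 16.2] 3.8
blue [434.7  -0.9] [82.7 28.2] 4.9
yellow [ 436.3 -116.5] [53.8 50.1] -48.3
red label [551.5  -8.3] [52.8 16.7] -10.2
```

Request:
move_arm:
  motion:
    - [[0,0,0.045],[0,0,0],1]
    - [[0,0,0.045],[0,0,0],1]
    - [[0,0,0.045],[0,0,0],1]
    - [[0,0,0.045],[0,0,0],1]
    - [[0,0,0.044],[0,0,0],1]
    - [[0,0,0],[0,0,0],-1]
    - [[0,0,0],[0,0,0],-1]
    - [[0,0,0],[0,0,0],-1]
    - [[0,0,0],[0,0,0],-1]
    - [[0,0,0],[0,0,0],-1]
    - [[0,0,0],[0,0,0],-1]
    - [[0,0,0],[0,0,0],-1]
  newtons: 30

```text
clock: 3.65
position: [0.4393, 0.0007, 0.014]
ee_rot: [-0.038, 0.999, 0.001, 0.001]
ft_force: [-1.5, -0.1, 8.1]
grip_width: 0.347
grasp_force: 29.7
```

Request:
move_arm:
  motion:
    - [[0,0,0],[0,0,0],-1]
    - [[0,0,0],[0,0,0],-1]
    - [[0,0,-0.02],[0,0,0],-1]
    - [[0,0,-0.04],[0,0,0],-1]
    - [[0,0,-0.04],[0,0,0],-1]
    - [[0,0,-0.04],[0,0,0],-1]
    - [[0,0,-0.04],[0,0,0],-1]
    - [[0,0,-0.02],[0,0,0],-1]

```text
clock: 4.45
position: [0.4392, 0.0003, 0.1659]
ee_rot: [-0.038, 0.999, 0.001, 0.002]
ft_force: [0.2, 0.6, -0.1]
grip_width: 0.348
grasp_force: 30.2
```

```bash
python3 d.py 553.5,-336.5,160,95.5 553.5,-336.5,17.5,95.5;  python3 - <<'E'
from workcell import vision
import cv2,numpy as np
c=vision.camera("wrist"); cv2.imwrite("pics/wrist2.png",c["pixels"][:,:,::-1]); np.savez("wrist2.npz",**c)
E
```

```text
t 4.45 p [4.392e-01 3.000e-04 1.659e-01] j [-0.72 -0.07  0.6   2.04  0.04  1.16  1.51] w 0.348 F 30.2 [ 0.2  0.6 -0.1]
553.5,-336.5,160,95.5 shift [-0.1182 -0.4593  0.0075] rows>= 8.9 turn [ 0.0024  0.0063 -0.0264] rows 0.2
553.5,-336.5,17.5,95.5 shift [0.   0.   0.19] rows>= 3.6 turn [0. 0. 0.] rows 0.0
```

View pics/wrist2.png

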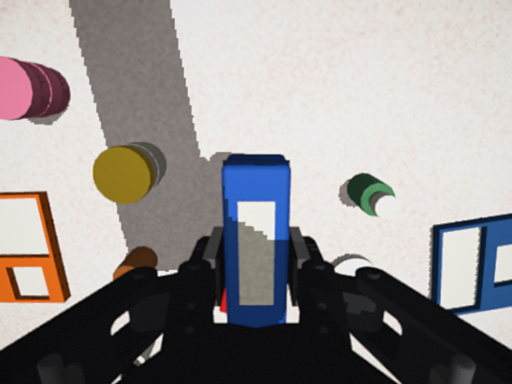

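The blue mailer is held squarely between the pads, at about (257,240). Carrying it to the orange slot.

Request:
move_arm:
  motion:
    - [[-0.00985,-0.0383,0.0006],[0,0,0],-1]
    - [[-0.00985,-0.0383,0.0006],[0,0,0],-1]
    - [[-0.00985,-0.0383,0.0006],[0,0,0],-1]
    - [[-0.00985,-0.0383,0.0006],[0,0,0],-1]
    - [[-0.00985,-0.0383,0.0006],[0,0,0],-1]
    - [[-0.00985,-0.0383,0.0006],[0,0,0],-1]
    - [[-0.00985,-0.0383,0.0006],[0,0,0],-1]
    - [[-0.00985,-0.0383,0.0006],[0,0,0],-1]
    - [[-0.00985,-0.0383,0.0006],[0,0,0],-1]
    - [[-0.00985,-0.0383,0.0006],[0,0,0],-1]
    - [[-0.00985,-0.0383,0.0006],[0,0,0],-1]
    - [[-0.00985,-0.0383,0.0006],[0.002,0.006,-0.026],-1]

```text
clock: 5.7
position: [0.5528, -0.3378, 0.1571]
ee_rot: [-0.048, 0.999, -0.001, -0.002]
ft_force: [1.3, 0.3, -0.3]
grip_width: 0.342
grasp_force: 30.2
```

Request:
move_arm:
  motion:
    - [[0,0,0],[0,0,0],-1]
    - [[0,0,0],[0,0,0],-1]

```text
clock: 5.9
position: [0.5522, -0.3371, 0.1568]
ee_rot: [-0.047, 0.999, -0.001, -0.002]
ft_force: [0.1, -0.1, -0.8]
grip_width: 0.34
grasp_force: 30.2
```

```bash
python3 d.py 553.5,-336.5,160,95.5 553.5,-336.5,25,95.5;  python3 - <<'E'
from workcell import vision
import cv2,numpy as np
c=vision.camera("wrist"); cv2.imwrite("pics/wrist3.png",c["pixels"][:,:,::-1]); np.savez("wrist3.npz",**c)
E
```

```text
t 5.9 p [ 0.5522 -0.3371  0.1568] j [-0.09  0.53  0.79  1.52 -0.38  1.25  2.41] w 0.34 F 30.2 [ 0.1 -0.1 -0.8]
553.5,-336.5,160,95.5 shift [-0.0018  0.0007 -0.0043] rows>= 0.1 turn [-0.002  -0.0064 -0.0013] rows 0.0
553.5,-336.5,25,95.5 shift [0.   0.   0.18] rows>= 3.4 turn [0. 0. 0.] rows 0.0
```

View pics/wrist3.png

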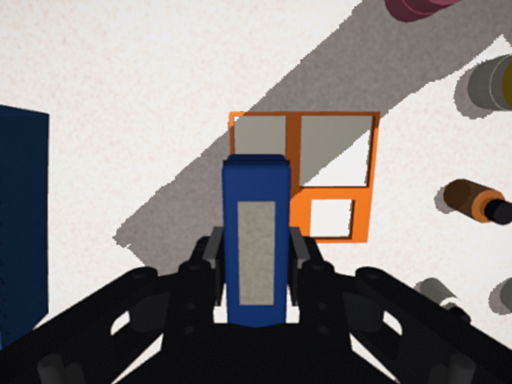

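The mailer hangs over the slot, with the large well at (336,150) and the small well at (332,217). I'll check the tray position from here.

```bash
python3 - <<'E'
from h import *
c=dict(np.load("wrist3.npz")); H=hsv(c).astype(int); h,s,v=H[...,0],H[...,1],H[...,2]
for p in [(340,170),(332,217)]:
    r=rect(c,blob((s<90)&(v>100),p),.006); print(np.round(r[0],1),np.round(r[1],1),round(r[2],1))
m=(h<22)&(s>110); m[:,:220]=0; m[:100]=0; m[260:]=0; m[:,385:]=0
B=blob(m,(300,180)); r=rect(c,B,.014); print(B.sum(),np.round(r[0],1),np.round(r[1],1),round(r[2],1)); ys,xs=np.nonzero(B)
print(np.round(cast(c,[[xs.min(),112],[379,113],[367,241]],.014)*1000))
E
```

```text
[ 518.8 -263. ] [69.9 68.8] 5.8
[ 587.9 -256. ] [42.4 41.6] -84.5
4829 [ 549.7 -292.7] [141.5 133.3] -84.3
[[ 490. -369.]
 [ 477. -229.]
 [ 607. -216.]]
```

Request:
move_arm:
  motion:
    - [[-0.002,0.002,0.035],[-0.002,-0.006,0],-1]
    - [[0,0,0.04],[0,0,0],-1]
    - [[0,0,0.04],[0,0,0],-1]
    - [[0,0,0.035],[0,0,0],-1]
    - [[0,0,0.02],[0,0,0],-1]
    - [[0,0,0.006],[0,0,0],-1]
    - [[0,0,0],[0,0,0],-1]

```text
clock: 6.65
position: [0.554, -0.3346, 0.0253]
ee_rot: [-0.048, 0.999, 0.0, 0.0]
ft_force: [-0.2, -0.3, 0.9]
grip_width: 0.343
grasp_force: 30.2
```

```bash
python3 d.py 553.7,-335.5,18,95.5
```

```text
t 6.65 p [ 0.554  -0.3346  0.0253] j [-0.04  0.66  0.7   1.63 -0.48  1.03  2.48] w 0.343 F 30.2 [-0.2 -0.3  0.9]
553.7,-335.5,18,95.5 shift [ 0.0006 -0.0011  0.0097] rows>= 0.2 turn [0.0002 0.0003 0.0013] rows 0.0
```

Lower gently to contact.

Request:
move_arm:
  motion:
    - [[0,-0.001,0.005],[0,0,0],-1]
    - [[0,0,0.003],[0,0,0],-1]
    - [[0,0,0.001],[0,0,0],-1]
    - [[0,0,0],[0,0,0],-1]

```text
clock: 7.05
position: [0.5539, -0.3359, 0.0183]
ee_rot: [-0.048, 0.999, 0.0, 0.0]
ft_force: [0.6, 0.2, -0.2]
grip_width: 0.345
grasp_force: 30.2
```

Request:
move_arm:
  motion:
    - [[0,0,0.0015],[0,0,0],-1]
    - [[0,0,0],[0,0,0],-1]

```text
clock: 7.25
position: [0.554, -0.3359, 0.0181]
ee_rot: [-0.048, 0.999, 0.0, 0.0]
ft_force: [-3.8, 2.9, 8.8]
grip_width: 0.345
grasp_force: 31.3
```

Request:
move_arm:
  motion:
    - [[0,0,0.0015],[0,0,0],-1]
    - [[0,0,0],[0,0,0],-1]

```text
clock: 7.45
position: [0.554, -0.3359, 0.018]
ee_rot: [-0.048, 0.999, 0.001, 0.0]
ft_force: [-7.3, 6.5, 21.4]
grip_width: 0.339
grasp_force: 32.8
```

Contact with the floor. Back off, open partly, and retreat.

Request:
move_arm:
  motion:
    - [[0,0,-0.0025],[0,0,0],-1]
    - [[0,0,0],[0,0,-0.0],0.1]
    - [[0,0,0],[0,0,0],0.1]
    - [[0,0,0],[0,0,0],0.1]
    - [[0,0,0],[0,0,0],0.1]
    - [[0,0,-0.02],[0,0,0],0.1]
    - [[0,0,-0.04],[0,0,0],0.1]
    - [[0,0,-0.05],[0,0,0],0.1]
    - [[0,0,-0.05],[0,0,0],0.1]
    - [[0,0,-0.04],[0,0,0],1]
    - [[0,0,0],[0,0,0],1]
    - [[0,0,0],[0,0,0],1]

```text
clock: 8.65
position: [0.5541, -0.336, 0.1689]
ee_rot: [-0.048, 0.999, -0.0, 0.001]
ft_force: [1.0, 0.2, -0.8]
grip_width: 0.994
grasp_force: 0.0
```

```bash
python3 d.py 437.5,-116.5,168,65 437.5,-116.5,28,65;  python3 - <<'E'
from workcell import vision
from h import *
c=vision.camera("wrist"); cv2.imwrite("pics/wrist4.png",c["pixels"][:,:,::-1]); np.savez("wrist4.npz",**c)
H=hsv(c).astype(int); h,s,v=H[...,0],H[...,1],H[...,2]
B=blob((abs(h-112)<14)&(s>120),(257,170)); ys,xs=np.nonzero(B); print(B.sum(),xs.min(),xs.max(),ys.min(),ys.max())
r=rect(c,B,.038); print(np.round(r[0],1),np.round(r[1],1),round(r[2],1))
E
```

```text
t 8.65 p [ 0.5541 -0.336   0.1689] j [-0.09  0.52  0.79  1.51 -0.38  1.27  2.41] w 0.994 F 0.0 [ 1.   0.2 -0.8]
437.5,-116.5,168,65 shift [0.1265 0.3063 0.0009] rows>= 6.2 turn [-0.      0.0022  0.6783] rows 4.4
437.5,-116.5,28,65 shift [0.     0.     0.1867] rows>= 3.5 turn [0. 0. 0.] rows 0.0
1516 241 271 132 218
[ 549.5 -337.5] [83.2 28. ] 5.3
```

View pics/wrist4.png

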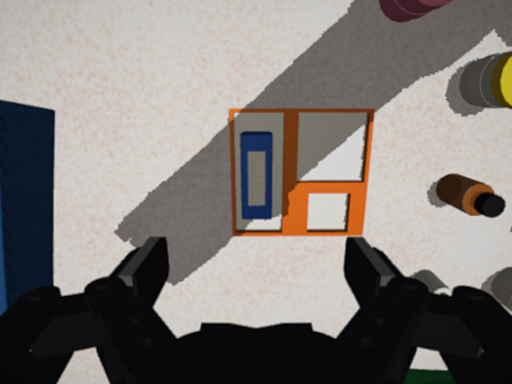

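The blue mailer lies flat in the slot, at pixel (256,175), within 5 mm of centre. Next is the yellow cup.

Request:
move_arm:
  motion:
    - [[0.0158,0.0383,0],[0,0,0],1]
    - [[0.0158,0.0383,0],[0,0,0],1]
    - [[0.0158,0.0383,0],[0,0,0],1]
    - [[0.0158,0.0383,0],[0,0,0],1]
    - [[0.0158,0.0383,0],[0,0,0],1]
    - [[0.0158,0.0383,0],[0,0,0],1]
    - [[0.0158,0.0383,0],[0,0,0],1]
    - [[0.0158,0.0383,0],[0,0,0],1]
    - [[0,0,0],[0,0,0.17],1]
    - [[0,0,0],[0,0,0.17],1]
    - [[0,0,0],[0,0,0.17],1]
    - [[0,0,0],[0,0,0.17],1]

```text
clock: 9.9
position: [0.4366, -0.116, 0.1669]
ee_rot: [0.22, 0.976, -0.0, -0.001]
ft_force: [-0.2, 0.0, -0.3]
grip_width: 1.002
grasp_force: 0.0
```

```bash
python3 - <<'E'
from workcell import vision
from h import *
c=vision.camera("wrist"); np.savez("wrist5.npz",**c)
H=hsv(c).astype(int); h,s,v=H[...,0],H[...,1],H[...,2]
B=blob((abs(h-25)<10)&(s>130),(257,170)); ys,xs=np.nonzero(B); print(B.sum(),xs.min(),xs.max(),ys.min(),ys.max())
r=rect(c,B,.058); print(np.round(r[0],1),np.round(r[1],1),round(r[2],1))
E
python3 d.py 437.5,-116.5,168,65 437.5,-116.5,28,65
```

```text
2593 226 283 160 216
[ 436.7 -118.3] [50.9 50.1] -25.3
t 9.95 p [ 0.4366 -0.116   0.1669] j [-0.6  -0.04  0.76  2.01  0.03  1.16  1.26] w 0.999 F 0.0 [-0.   0.1 -0.1]
437.5,-116.5,168,65 shift [-0.0014 -0.     -0.0014] rows>= 0.0 turn [-0.001  -0.0021 -0.0188] rows 0.1
437.5,-116.5,28,65 shift [0.     0.     0.1867] rows>= 3.5 turn [0. 0. 0.] rows 0.0
```

Request:
move_arm:
  motion:
    - [[0,-0.0018,0.035],[0,0,0],1]
    - [[0,0,0.045],[0,0,0],1]
    - [[0,0,0.045],[0,0,0],1]
    - [[0,0,0.04],[0,0,0],1]
    - [[0,0,0.02],[0,0,0],1]
    - [[0,0,0],[0,0,0],-1]
    - [[0,0,0],[0,0,0],-1]
    - [[0,0,0],[0,0,0],-1]
    - [[0,0,0],[0,0,0],-1]
    - [[0,0,0],[0,0,0],-1]
    - [[0,0,0],[0,0,0],-1]
  newtons: 30

```text
clock: 11.05
position: [0.4375, -0.1174, 0.0297]
ee_rot: [0.217, 0.976, 0.0, 0.001]
ft_force: [-1.4, 0.4, 7.0]
grip_width: 0.598
grasp_force: 31.8
```

Request:
move_arm:
  motion:
    - [[0,0,0],[0,0,0],-1]
    - [[0,0,0],[0,0,0],-1]
    - [[0,0,-0.02],[0,0,0],-1]
    - [[0,0,-0.04],[0,0,0],-1]
    - [[0,0,-0.04],[0,0,0],-1]
    - [[0,0,-0.04],[0,0,0],-1]
    - [[0,0,-0.04],[0,0,0],-1]
    - [[0,0,0],[0,0,0],-1]

```text
clock: 11.85
position: [0.4387, -0.1177, 0.1675]
ee_rot: [0.217, 0.976, 0.001, 0.003]
ft_force: [1.5, 0.0, -0.8]
grip_width: 0.597
grasp_force: 31.8
```

```bash
python3 d.py 518.5,-264.5,165,65 518.5,-264.5,40,65;  python3 - <<'E'
from workcell import vision
import cv2,numpy as np
a=vision.camera("side")["pixels"][100:250,200:400]; b=vision.camera("wrist")["pixels"]
cv2.imwrite("pics/cup.png",np.hstack([cv2.resize(a,(400,300)),cv2.resize(b,(400,300))])[:,:,::-1])
E
```

```text
t 11.85 p [ 0.4387 -0.1177  0.1675] j [-0.63 -0.05  0.79  2.01  0.04  1.16  1.28] w 0.597 F 31.8 [ 1.5  0.  -0.8]
518.5,-264.5,165,65 shift [-0.1793 -0.1322  0.0037] rows>= 4.2 turn [ 0.005   0.0063 -0.0018] rows 0.1
518.5,-264.5,40,65 shift [0.     0.     0.1667] rows>= 3.1 turn [0. 0. 0.] rows 0.0
```

View pics/cup.png

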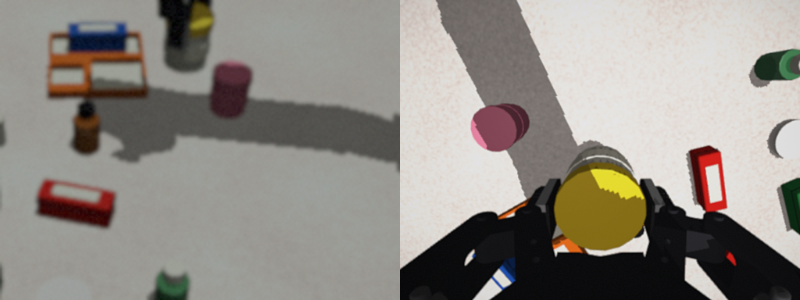

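The cup is gripped upright: side crop (187,40), wrist (600,205). Carry it to the large well.

Request:
move_arm:
  motion:
    - [[-0.0299,-0.022,0],[0,0,0],-1]
    - [[-0.0299,-0.022,0],[0,0,0],-1]
    - [[-0.0299,-0.022,0],[0,0,0],-1]
    - [[-0.0299,-0.022,0],[0,0,0],-1]
    - [[-0.0299,-0.022,0],[0,0,0],-1]
    - [[-0.0299,-0.022,0],[0,0,0],-1]
    - [[0,0,0.03],[0,0,0],-1]
    - [[0,0,0.04],[0,0,0],-1]
    - [[0,0,0.04],[0,0,0],-1]
    - [[0,0,0.04],[0,0,0],-1]
    - [[0,0,0.01],[0,0,0],-1]
    - [[0,0,0],[0,0,0],-1]

```text
clock: 13.15
position: [0.5153, -0.264, 0.0425]
ee_rot: [0.217, 0.976, -0.0, -0.002]
ft_force: [-0.5, 1.0, 0.2]
grip_width: 0.6
grasp_force: 31.7
```

```bash
python3 d.py 518.5,-264.5,34,65
```

```text
t 13.15 p [ 0.5153 -0.264   0.0425] j [-0.24  0.53  0.79  1.81 -0.44  0.99  1.87] w 0.6 F 31.7 [-0.5  1.   0.2]
518.5,-264.5,34,65 shift [-0.0042  0.0012  0.0113] rows>= 0.2 turn [-0.0014 -0.0044 -0.0023] rows 0.0
```

Request:
move_arm:
  motion:
    - [[-0.0042,0.0012,0.004],[-0.001,-0.004,0],-1]
    - [[0,0,0.004],[0,0,0],-1]
    - [[0,0,0.0025],[0,0,0],-1]
    - [[0,0,0],[0,0,0],-1]

```text
clock: 13.55
position: [0.5201, -0.2646, 0.0364]
ee_rot: [0.217, 0.976, 0.0, 0.002]
ft_force: [0.2, -0.8, -1.0]
grip_width: 0.598
grasp_force: 31.7
```

Request:
move_arm:
  motion:
    - [[0,0,0.0015],[0,0,0],-1]
    - [[0,0,0],[0,0,0],-1]

```text
clock: 13.75
position: [0.52, -0.2646, 0.0351]
ee_rot: [0.217, 0.976, 0.0, 0.002]
ft_force: [-0.6, 0.8, -0.5]
grip_width: 0.594
grasp_force: 31.7
```

Request:
move_arm:
  motion:
    - [[0,0,0.0015],[0,0,0],-1]
    - [[0,0,0],[0,0,0],-1]

```text
clock: 13.95
position: [0.5201, -0.2647, 0.0339]
ee_rot: [0.217, 0.976, 0.0, 0.002]
ft_force: [-0.2, -0.2, -0.4]
grip_width: 0.6
grasp_force: 31.8
```

Request:
move_arm:
  motion:
    - [[0,0,0.001],[0,0,0],-1]
    - [[0,0,0],[0,0,0],-1]

```text
clock: 14.15
position: [0.5203, -0.2648, 0.0338]
ee_rot: [0.217, 0.976, 0.0, 0.002]
ft_force: [-2.7, 1.8, 7.3]
grip_width: 0.593
grasp_force: 32.4
```

Request:
move_arm:
  motion:
    - [[0,0,0],[0,0,0],0.5]
    - [[0,0,0],[0,0,0],0.5]
    - [[0,0,0],[0,0,0],0.5]
    - [[0,0,0],[0,0,0],0.5]
    - [[0,0,-0.02],[0,0,0],0.5]
    - [[0,0,-0.04],[0,0,0],0.5]
    - [[0,0,-0.05],[0,0,0],0.5]
    - [[0,0,-0.04],[0,0,0],0.6]
    - [[0,0,-0.02],[0,0,0],1]
    - [[0,0,0],[0,0,0],1]

```text
clock: 15.15
position: [0.5205, -0.2652, 0.1631]
ee_rot: [0.217, 0.976, 0.0, 0.004]
ft_force: [0.3, 0.3, -0.2]
grip_width: 0.998
grasp_force: 0.0
```

```bash
python3 - <<'E'
from workcell import vision
from h import *
c=vision.camera("wrist"); np.savez("wrist6.npz",**c); cv2.imwrite("pics/wrist6.png",c["pixels"][:,:,::-1]); 
H=hsv(c).astype(int); h,s,v=H[...,0],H[...,1],H[...,2]
B=blob((abs(h-25)<10)&(s>130),(257,170)); ys,xs=np.nonzero(B); print(B.sum(),xs.min(),xs.max(),ys.min(),ys.max())
r=rect(c,B,.062); print(np.round(r[0],1),np.round(r[1],1),round(r[2],1))
E
python3 d.py 662.5,-123,160,65
```

```text
2841 226 286 159 218
[ 520.7 -266.3] [52.5 50.7] 2.0
t 15.2 p [ 0.5199 -0.2645  0.1613] j [-0.32  0.38  0.89  1.71 -0.32  1.2   1.78] w 1.0 F 0.0 [1.4 0.3 0. ]
662.5,-123,160,65 shift [-0.0923  0.2515  0.0026] rows>= 5.0 turn [ 0.0021  0.0057 -0.0013] rows 0.0
```

View pics/wrist6.png

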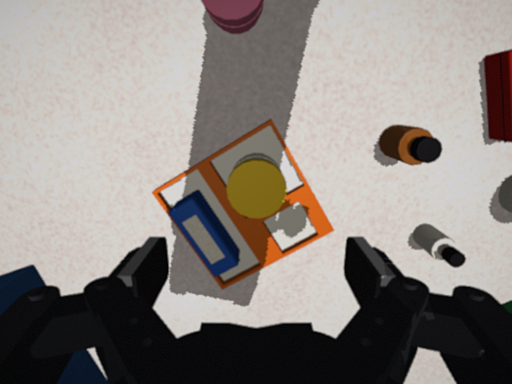

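The cup stands in the large well, with its lid at pixel (256,188), 2 mm from centre. Next the dropper, seen at (440,247).

Request:
move_arm:
  motion:
    - [[-0.0132,0.0359,0],[0.002,0.006,0],1]
    - [[-0.0132,0.0359,0],[0,0,0],1]
    - [[-0.0132,0.0359,0],[0,0,0],1]
    - [[-0.0132,0.0359,0],[0,0,0],1]
    - [[-0.0132,0.0359,0],[0,0,0],1]
    - [[-0.0132,0.0359,0],[0,0,0],1]
    - [[-0.0132,0.0359,0],[0,0,0],1]
    - [[0,0,0],[0,0,0],1]
    - [[0,0,0],[0,0,0],1]

```text
clock: 16.1
position: [0.6615, -0.1229, 0.1586]
ee_rot: [0.217, 0.976, -0.001, -0.002]
ft_force: [0.0, -0.6, -0.1]
grip_width: 1.001
grasp_force: 0.0
```

```bash
python3 - <<'E'
from workcell import vision
from h import *
c=vision.camera("wrist"); np.savez("wrist7.npz",**c); cv2.imwrite("pics/wrist7.png",c["pixels"][:,:,::-1]); 
H=hsv(c).astype(int); h,s,v=H[...,0],H[...,1],H[...,2]
m=(v<60); m[230:]=0
print(proj(c,[[.6625,-.123,.062]]))
B=blob(m,(257,180)); ys,xs=np.nonzero(B); print(B.sum(),xs.min(),xs.max(),ys.min(),ys.max())
r=rect(c,B,.060); print(np.round(r[0],1),np.round(r[1],1),round(r[2],1))
E
python3 d.py 662.5,-123,160,65 662.5,-123,12,65
```

```text
[[257.44638719 192.66163995]]
273 248 264 182 201
[ 661.6 -123.9] [16.6 13.5] -25.0
t 16.15 p [ 0.6611 -0.124   0.1591] j [-0.42  0.59  0.79  1.44 -0.42  1.29  1.54] w 1.002 F 0.0 [-0.1 -0.2  0.3]
662.5,-123,160,65 shift [-0.0011  0.002  -0.0011] rows>= 0.0 turn [-0.0027 -0.0044 -0.0027] rows 0.0
662.5,-123,12,65 shift [0.     0.     0.1973] rows>= 3.7 turn [0. 0. 0.] rows 0.0
```

View pics/wrist7.png

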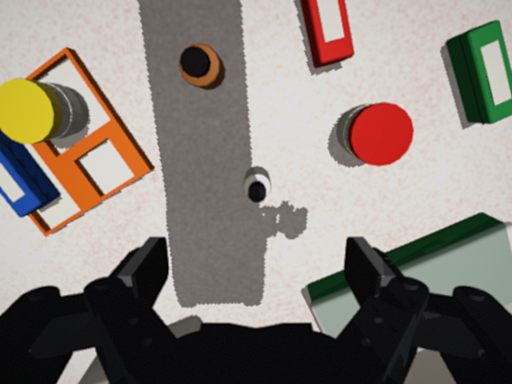

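The dropper's cap is at (257,190), centred under the hand.

Request:
move_arm:
  motion:
    - [[0,0.001,0.035],[-0.002,-0.004,0],1]
    - [[0,0,0.045],[0,0,0],1]
    - [[0,0,0.045],[0,0,0],1]
    - [[0,0,0.045],[0,0,0],1]
    - [[0,0,0.025],[0,0,0],1]
    - [[0,0,0],[0,0,0],-1]
    - [[0,0,0],[0,0,0],-1]
    - [[0,0,0],[0,0,0],-1]
    - [[0,0,0],[0,0,0],-1]
    - [[0,0,0],[0,0,0],-1]
    - [[0,0,0],[0,0,0],-1]
    - [[0,0,0],[0,0,0],-1]
  newtons: 25

```text
clock: 17.35
position: [0.6636, -0.1227, 0.0159]
ee_rot: [0.217, 0.976, 0.0, 0.002]
ft_force: [-2.2, -0.3, 7.4]
grip_width: 0.298
grasp_force: 24.4
```

Request:
move_arm:
  motion:
    - [[0,0,0],[0,0,0],-1]
    - [[0,0,0],[0,0,0],-1]
    - [[0,0,-0.02],[0,0,0],-1]
    - [[0,0,-0.04],[0,0,0],-1]
    - [[0,0,-0.04],[0,0,0],-1]
    - [[0,0,-0.04],[0,0,0],-1]
    - [[0,0,-0.04],[0,0,0],-1]
    - [[0,0,0],[0,0,0],-1]

```text
clock: 18.15
position: [0.6645, -0.1235, 0.1551]
ee_rot: [0.217, 0.976, 0.001, 0.005]
ft_force: [-0.0, -1.0, -0.4]
grip_width: 0.296
grasp_force: 24.7
```

```bash
python3 d.py 587.5,-257.5,150,65 587.5,-257.5,28,65;  python3 - <<'E'
from workcell import vision
import cv2,numpy as np
a=vision.camera("side")["pixels"][80:230,120:320]; b=vision.camera("wrist")["pixels"]
cv2.imwrite("pics/drop.png",np.hstack([cv2.resize(a,(400,300)),cv2.resize(b,(400,300))])[:,:,::-1])
E
```

```text
t 18.15 p [ 0.6645 -0.1235  0.1551] j [-0.42  0.59  0.79  1.45 -0.43  1.27  1.54] w 0.296 F 24.7 [-0.  -1.  -0.4]
587.5,-257.5,150,65 shift [ 0.0172 -0.2053  0.006 ] rows>= 3.9 turn [ 0.0042  0.0109 -0.0021] rows 0.1
587.5,-257.5,28,65 shift [0.     0.     0.1627] rows>= 3.0 turn [0. 0. 0.] rows 0.0
```

View pics/drop.png

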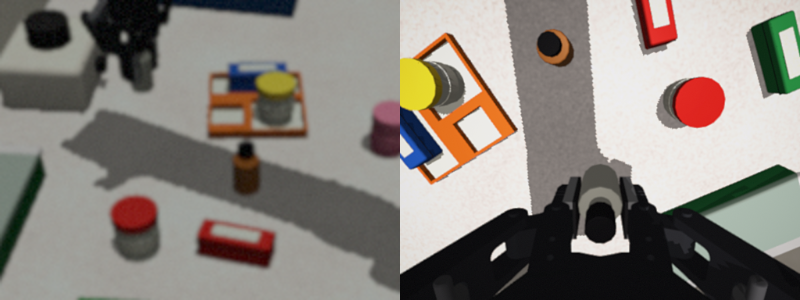

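The dropper is held upright: side crop (143,70), wrist (600,210). Carry it to the small well.

Request:
move_arm:
  motion:
    - [[0.0029,-0.0342,0],[0.004,0.01,0],-1]
    - [[0.0029,-0.0342,0],[0,0,0],-1]
    - [[0.0029,-0.0342,0],[0,0,0],-1]
    - [[0.0029,-0.0342,0],[0,0,0],-1]
    - [[0.0029,-0.0342,0],[0,0,0],-1]
    - [[0.0029,-0.0342,0],[0,0,0],-1]
    - [[0,0,0],[0,0,0],-1]
    - [[0,0,0.03],[0,0,0],-1]
    - [[0,0,0.03],[0,0,0],-1]
    - [[0,0,0.03],[0,0,0],-1]
    - [[0,0,0],[0,0,0],-1]

```text
clock: 19.35
position: [0.5831, -0.2546, 0.0785]
ee_rot: [0.217, 0.976, -0.0, -0.006]
ft_force: [-0.9, -0.0, -0.5]
grip_width: 0.294
grasp_force: 24.7
```

```bash
python3 d.py 587.5,-257.5,28,65 587.5,-257.5,20,65
```

```text
t 19.35 p [ 0.5831 -0.2546  0.0785] j [-0.23  0.6   0.78  1.62 -0.45  1.13  1.8 ] w 0.294 F 24.7 [-0.9 -0.  -0.5]
587.5,-257.5,28,65 shift [-0.0078 -0.0009  0.0672] rows>= 1.3 turn [-0.0035 -0.0158 -0.0008] rows 0.1
587.5,-257.5,20,65 shift [0.     0.     0.0107] rows>= 0.2 turn [0. 0. 0.] rows 0.0
```

Request:
move_arm:
  motion:
    - [[-0.0078,-0.001,0.02],[-0.003,-0.014,0],-1]
    - [[0,0,0.025],[0,0,0],-1]
    - [[0,0,0.02],[0,0,0],-1]
    - [[0,0,0],[0,0,0],-1]
    - [[0,0,0],[0,0,0],-1]

```text
clock: 19.85
position: [0.5901, -0.2596, 0.0337]
ee_rot: [0.217, 0.976, -0.001, 0.002]
ft_force: [0.0, 0.1, -0.3]
grip_width: 0.297
grasp_force: 24.7
```

```bash
python3 d.py 587.5,-257.5,20,65
```

```text
t 19.85 p [ 0.5901 -0.2596  0.0337] j [-0.2   0.66  0.75  1.64 -0.5   1.04  1.83] w 0.297 F 24.7 [ 0.   0.1 -0.3]
587.5,-257.5,20,65 shift [0.0044 0.001  0.0183] rows>= 0.4 turn [-0.0001  0.0058 -0.0014] rows 0.0
```

Request:
move_arm:
  motion:
    - [[0.003,0.001,0.008],[0,0.003,0],-1]
    - [[0,0,0.006],[0,0,0],-1]
    - [[0,0,0.002],[0,0,0],-1]
    - [[0,0,0],[0,0,0],-1]

```text
clock: 20.25
position: [0.5881, -0.2579, 0.0211]
ee_rot: [0.217, 0.976, -0.0, 0.001]
ft_force: [0.4, 0.3, -0.4]
grip_width: 0.291
grasp_force: 24.7
```

Request:
move_arm:
  motion:
    - [[0,0,0.0015],[0,0,0],-1]
    - [[0,0,0],[0,0,0],-1]

```text
clock: 20.45
position: [0.5883, -0.258, 0.0201]
ee_rot: [0.217, 0.976, -0.0, 0.001]
ft_force: [-0.4, -0.1, 0.1]
grip_width: 0.294
grasp_force: 24.7
```

Request:
move_arm:
  motion:
    - [[0,0,0.0015],[0,0,0],-1]
    - [[0,0,0],[0,0,0],-1]

```text
clock: 20.65
position: [0.5885, -0.2581, 0.0199]
ee_rot: [0.217, 0.976, 0.0, 0.001]
ft_force: [-2.9, 2.3, 7.8]
grip_width: 0.296
grasp_force: 25.5
```

Request:
move_arm:
  motion:
    - [[0,0,-0.001],[0,0,0],-0.1]
    - [[0,0,0],[0,0,0],-0.1]
    - [[0,0,0],[0,0,0],-0.1]
    - [[0,0,0],[0,0,0],-0.1]
    - [[0,0,-0.02],[0,0,0],-0.1]
    - [[0,0,-0.04],[0,0,0],-0.1]
    - [[0,0,-0.05],[0,0,0],-0.1]
    - [[0,0,-0.05],[0,0,0],0]
    - [[0,0,-0.03],[0,0,0],1]
    - [[0,0,0],[0,0,0],1]

```text
clock: 21.65
position: [0.5894, -0.2591, 0.1671]
ee_rot: [0.217, 0.976, -0.0, 0.004]
ft_force: [0.4, -0.6, -0.3]
grip_width: 0.823
grasp_force: 0.0
```

```bash
python3 - <<'E'
from workcell import vision
from h import *
c=vision.camera("wrist"); np.savez("wrist8.npz",**c); cv2.imwrite("pics/wrist8.png",c["pixels"][:,:,::-1]); 
H=hsv(c).astype(int); h,s,v=H[...,0],H[...,1],H[...,2]
m=(v<60); m[230:]=0
B=blob(m,(257,190)); ys,xs=np.nonzero(B); print(B.sum(),xs.min(),xs.max(),ys.min(),ys.max())
r=rect(c,B,.066); print(np.round(r[0],1),np.round(r[1],1),round(r[2],1))
E
python3 d.py 660,108.5,165,90 660,108.5,14,90
```

```text
288 248 264 175 196
[ 586.7 -258.5] [18.4 13.6] -24.7
t 21.7 p [ 0.5887 -0.2584  0.1648] j [-0.26  0.52  0.83  1.54 -0.4   1.26  1.76] w 0.903 F 0.0 [ 0.5 -0.6 -1.1]
660,108.5,165,90 shift [ 0.1213  0.4833 -0.0005] rows>= 9.3 turn [-4.000e-04  7.600e-03 -5.574e-01] rows 3.6
660,108.5,14,90 shift [0.     0.     0.2013] rows>= 3.8 turn [0. 0. 0.] rows 0.0
```

View pics/wrist8.png

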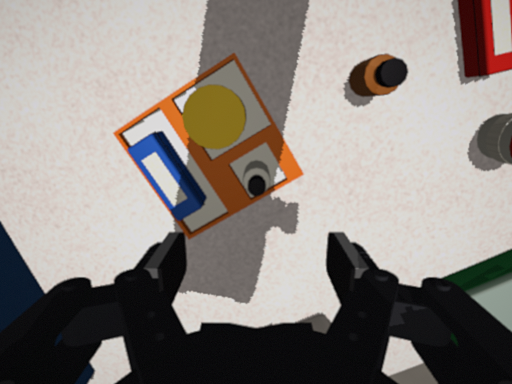

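The orange kit is complete: mailer (168,178), cup (214,115), dropper (257,183), all upright and near centre. Next the green mailer.

Request:
move_arm:
  motion:
    - [[0.0101,0.0403,0],[0,0.006,0],1]
    - [[0.0101,0.0403,0],[0,0,0],1]
    - [[0.0101,0.0403,0],[0,0,0],1]
    - [[0.0101,0.0403,0],[0,0,0],1]
    - [[0.0101,0.0403,0],[0,0,0],1]
    - [[0.0101,0.0403,0],[0,0,0],1]
    - [[0.0101,0.0403,0],[0,0,0],1]
    - [[0.0101,0.0403,0],[0,0,0],1]
    - [[0.0101,0.0403,0],[0,0,0],1]
    - [[0.0101,0.0403,0],[0,0,0],1]
    - [[0.0101,0.0403,0],[0,0,0],1]
    - [[0.0101,0.0403,0],[0,0,0],1]

```text
clock: 22.9
position: [0.6589, 0.1104, 0.1618]
ee_rot: [0.217, 0.976, -0.0, -0.002]
ft_force: [0.3, 0.3, -0.2]
grip_width: 1.001
grasp_force: 0.0
```

Request:
move_arm:
  motion:
    - [[0,0,0],[0,0,-0.14],1]
    - [[0,0,0],[0,0,-0.14],1]
    - [[0,0,0],[0,0,-0.14],1]
    - [[0,0,0],[0,0,-0.14],1]
    - [[0,0,0],[0,0,0],1]
    - [[0,0,0],[0,0,0],1]

```text
clock: 23.5
position: [0.659, 0.1091, 0.162]
ee_rot: [0.001, 1.0, 0.001, -0.002]
ft_force: [0.3, -0.3, -0.4]
grip_width: 0.999
grasp_force: 0.0
```

```bash
python3 - <<'E'
from workcell import vision
from h import *
c=vision.camera("wrist"); np.savez("wrist9.npz",**c)
H=hsv(c).astype(int); h,s,v=H[...,0],H[...,1],H[...,2]
print(proj(c,[[.66,.1085,.034]]))
B=blob((s<90)&(v>100),(257,175)); r=rect(c,B,.034); print(B.sum(),np.round(r[0],1),np.round(r[1],1),round(r[2],1))
B=blob((abs(h-65)<20)&(s>120),(257,175)); r=rect(c,B,.034); print(B.sum(),np.round(r[0],1),np.round(r[1],1),round(r[2],1))
E
python3 d.py 660,108.5,165,90 660,108.5,14,90
```

```text
[[256.10201369 183.81649635]]
997 [658.9 107.5] [52.3 16.9] -0.6
1477 [657.4 107.2] [82.  27.8] -0.3
t 23.55 p [0.6591 0.1091 0.1621] j [-0.7   0.54  0.67  1.45 -0.34  1.27  1.57] w 0.998 F 0.0 [0.2 0.4 0.3]
660,108.5,165,90 shift [-0.0012 -0.0008 -0.0039] rows>= 0.1 turn [ 0.0013 -0.0037 -0.0012] rows 0.0
660,108.5,14,90 shift [0.     0.     0.2013] rows>= 3.8 turn [0. 0. 0.] rows 0.0
```

Request:
move_arm:
  motion:
    - [[0,-0.002,0.035],[0.001,-0.003,0],1]
    - [[0,0,0.045],[0,0,0],1]
    - [[0,0,0.045],[0,0,0],1]
    - [[0,0,0.045],[0,0,0],1]
    - [[0,0,0.028],[0,0,0],1]
    - [[0,0,0],[0,0,0],-1]
    - [[0,0,0],[0,0,0],-1]
    - [[0,0,0],[0,0,0],-1]
    - [[0,0,0],[0,0,0],-1]
    - [[0,0,0],[0,0,0],-1]
    - [[0,0,0],[0,0,0],-1]
    - [[0,0,0],[0,0,0],-1]
  newtons: 30

```text
clock: 24.75
position: [0.6604, 0.108, 0.0157]
ee_rot: [-0.001, 1.0, 0.001, 0.001]
ft_force: [-0.6, 0.7, 6.9]
grip_width: 0.346
grasp_force: 31.3
```

Request:
move_arm:
  motion:
    - [[0,0,0],[0,0,0],-1]
    - [[0,0,0],[0,0,0],-1]
    - [[0,0,-0.02],[0,0,0],-1]
    - [[0,0,-0.04],[0,0,0],-1]
    - [[0,0,-0.04],[0,0,0],-1]
    - [[0,0,-0.04],[0,0,0],-1]
    - [[0,0,-0.04],[0,0,0],-1]
    - [[0,0,0],[0,0,0],-1]

```text
clock: 25.55
position: [0.6616, 0.1076, 0.155]
ee_rot: [-0.001, 1.0, 0.001, 0.004]
ft_force: [0.8, -0.6, -1.0]
grip_width: 0.344
grasp_force: 30.4
```

```bash
python3 d.py 535,246,150,103 535,246,28,103
```

```text
t 25.55 p [0.6616 0.1076 0.155 ] j [-0.7   0.54  0.67  1.46 -0.35  1.25  1.58] w 0.344 F 30.4 [ 0.8 -0.6 -1. ]
535,246,150,103 shift [0.1685 0.1848 0.0058] rows>= 4.7 turn [ 0.0018  0.01   -0.2867] rows 1.8
535,246,28,103 shift [0.     0.     0.1627] rows>= 3.0 turn [0. 0. 0.] rows 0.0
```

Request:
move_arm:
  motion:
    - [[0.0281,0.0308,0],[0,0,0],-1]
    - [[0.0281,0.0308,0],[0,0,0],-1]
    - [[0.0281,0.0308,0],[0,0,0],-1]
    - [[0.0281,0.0308,0],[0,0,0],-1]
    - [[0.0281,0.0308,0],[0,0,0],-1]
    - [[0.0281,0.0308,0],[0,0,0],-1]
    - [[0,0,0],[0,0,-0.0956],-1]
    - [[0,0,0],[0,0,-0.0956],-1]
    - [[0,0,0],[0,0,-0.0956],-1]
    - [[0,0,0],[0,0,0],-1]
    - [[0,0,0],[0,0,0],-1]

```text
clock: 26.65
position: [0.5325, 0.2459, 0.1492]
ee_rot: [-0.112, 0.994, 0.0, 0.0]
ft_force: [-0.2, -0.3, -1.2]
grip_width: 0.342
grasp_force: 30.4
```

```bash
python3 - <<'E'
from workcell import vision
from h import *
c=vision.camera("wrist"); np.savez("wrist10.npz",**c); cv2.imwrite("pics/wrist10.png",c["pixels"][:,:,::-1]); 
H=hsv(c).astype(int); h,s,v=H[...,0],H[...,1],H[...,2]
p=proj(c,[[.519,.310,.006]])[0]; print(p)
r=rect(c,blob((s<90)&(v>90),p),.006); print(np.round(r[0],1),np.round(r[1],1),round(r[2],1))
E
python3 d.py 535,246,150,103 535,246,28,103
```

```text
[322.92577547 179.98637441]
[520.3 309.4] [54.  53.1] 13.0
t 26.7 p [0.5325 0.2459 0.1491] j [-1.02  0.34  0.62  1.7  -0.22  1.17  1.46] w 0.341 F 30.4 [-0.3 -0.2 -0.7]
535,246,150,103 shift [-0.0033 -0.0006 -0.0011] rows>= 0.1 turn [ 0.0005  0.0003 -0.0023] rows 0.0
535,246,28,103 shift [0.     0.     0.1627] rows>= 3.0 turn [0. 0. 0.] rows 0.0
```

View pics/wrist10.png

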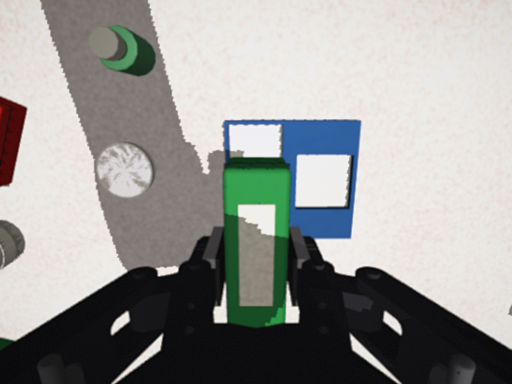

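The green mailer is held over the blue slot, with the square well at (323,181) consistent with the earlier fix.

Request:
move_arm:
  motion:
    - [[-0.0055,-0.001,0.03],[0,0,0],-1]
    - [[0,0,0.04],[0,0,0],-1]
    - [[0,0,0.04],[0,0,0],-1]
    - [[0,0,0.035],[0,0,0],-1]
    - [[0,0,0.015],[0,0,0],-1]
    - [[0,0,0],[0,0,0],-1]

```text
clock: 27.3
position: [0.536, 0.2457, 0.0278]
ee_rot: [-0.113, 0.994, -0.001, -0.001]
ft_force: [-1.2, -0.9, 0.3]
grip_width: 0.341
grasp_force: 30.4
```

```bash
python3 d.py 537,245.5,20,103
```

```text
t 27.3 p [0.536  0.2457 0.0278] j [-0.96  0.5   0.56  1.78 -0.32  0.95  1.54] w 0.341 F 30.4 [-1.2 -0.9  0.3]
537,245.5,20,103 shift [-0.0013 -0.0006  0.0104] rows>= 0.2 turn [-0.0012 -0.0027 -0.0005] rows 0.0
```

Request:
move_arm:
  motion:
    - [[0,0,0.006],[0,0,0],-1]
    - [[0,0,0.003],[0,0,0],-1]
    - [[0,0,0.001],[0,0,0],-1]
    - [[0,0,0],[0,0,0],-1]

```text
clock: 27.7
position: [0.537, 0.2465, 0.022]
ee_rot: [-0.113, 0.994, 0.0, 0.0]
ft_force: [-0.4, -0.4, -1.6]
grip_width: 0.339
grasp_force: 30.4
```

Request:
move_arm:
  motion:
    - [[0,0,0.0015],[0,0,0],-1]
    - [[0,0,0],[0,0,0],-1]

```text
clock: 27.9
position: [0.5367, 0.2464, 0.0205]
ee_rot: [-0.114, 0.994, 0.0, 0.0]
ft_force: [-0.0, -0.7, -0.2]
grip_width: 0.346
grasp_force: 30.4
```

Request:
move_arm:
  motion:
    - [[0,0,0.001],[0,0,0],-1]
    - [[0,0,0],[0,0,0],-1]

```text
clock: 28.1
position: [0.5368, 0.2464, 0.0198]
ee_rot: [-0.114, 0.994, 0.0, 0.0]
ft_force: [-1.4, -0.4, 1.1]
grip_width: 0.345
grasp_force: 30.6
```

Request:
move_arm:
  motion:
    - [[0,0,0.001],[0,0,0],-1]
    - [[0,0,0],[0,0,0],0.1]
    - [[0,0,0],[0,0,0],0.1]
    - [[0,0,0],[0,0,0],0.1]
    - [[0,0,0],[0,0,0],0.1]
    - [[0,0,-0.02],[0,0,0],0.1]
    - [[0,0,-0.04],[0,0,0],0.1]
    - [[0,0,-0.05],[0,0,0],0.1]
    - [[0,0,-0.05],[0,0,0],0.1]
    - [[0,0,-0.04],[0,0,0],1]
    - [[0,0,0],[0,0,0],1]

```text
clock: 29.2
position: [0.539, 0.2469, 0.1745]
ee_rot: [-0.113, 0.994, 0.002, 0.004]
ft_force: [1.3, 0.3, -0.0]
grip_width: 0.868
grasp_force: 0.0
```

```bash
python3 - <<'E'
from workcell import vision
from h import *
c=vision.camera("wrist"); np.savez("wrist11.npz",**c); cv2.imwrite("pics/wrist11.png",c["pixels"][:,:,::-1]); 
H=hsv(c).astype(int); h,s,v=H[...,0],H[...,1],H[...,2]
B=blob((abs(h-65)<20)&(s>120),(250,150)); r=rect(c,B,.038); print(B.sum(),np.round(r[0],1),np.round(r[1],1),round(r[2],1))
E
python3 d.py 550,-121.5,175,80 550,-121.5,14,80
```

```text
1441 [535.1 245.1] [83.7 28.1] 13.0
t 29.25 p [0.5379 0.2466 0.1719] j [-1.02  0.33  0.63  1.67 -0.21  1.21  1.46] w 0.946 F 0.0 [-0.6  0.4 -1.3]
550,-121.5,175,80 shift [ 0.0948 -0.4818 -0.0056] rows>= 9.2 turn [0.004  0.0052 0.5115] rows 3.3
550,-121.5,14,80 shift [0.     0.     0.2147] rows>= 4.0 turn [0. 0. 0.] rows 0.0
```

View pics/wrist11.png

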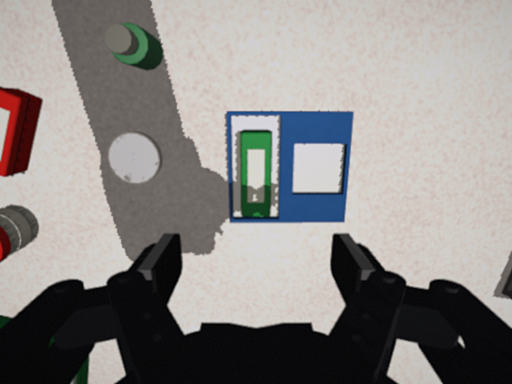

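The green mailer lies flat and centred in the blue slot, at pixel (256,173). Last is the amber bottle.

Request:
move_arm:
  motion:
    - [[0.0079,-0.0402,-0.0004],[0,0,0],1]
    - [[0.0079,-0.0402,-0.0004],[0,0,0],1]
    - [[0.0079,-0.0402,-0.0004],[0,0,0],1]
    - [[0.0079,-0.0402,-0.0004],[0,0,0],1]
    - [[0.0079,-0.0402,-0.0004],[0,0,0],1]
    - [[0.0079,-0.0402,-0.0004],[0,0,0],1]
    - [[0.0079,-0.0402,-0.0004],[0,0,0],1]
    - [[0.0079,-0.0402,-0.0004],[0,0,0],1]
    - [[0.0079,-0.0402,-0.0004],[0,0,0],1]
    - [[0.0079,-0.0402,-0.0004],[0,0,0],1]
    - [[0.0079,-0.0402,-0.0004],[0,0,0],1]
    - [[0.0079,-0.0402,-0.0004],[0,0,0],1]

```text
clock: 30.45
position: [0.5483, -0.1234, 0.1718]
ee_rot: [-0.113, 0.994, 0.0, -0.0]
ft_force: [0.8, 0.2, -0.4]
grip_width: 0.999
grasp_force: 0.0
```

Request:
move_arm:
  motion:
    - [[0,0,0],[0,0,0.128],1]
    - [[0,0,0],[0,0,0.128],1]
    - [[0,0,0],[0,0,0.128],1]
    - [[0,0,0],[0,0,0.128],1]
    - [[0,0,0],[0,0,0],1]
    - [[0,0,0],[0,0,0],1]

```text
clock: 31.05
position: [0.5487, -0.1222, 0.172]
ee_rot: [0.086, 0.996, 0.0, -0.0]
ft_force: [0.8, -0.2, -0.3]
grip_width: 0.999
grasp_force: 0.0
```

```bash
python3 - <<'E'
from workcell import vision
from h import *
c=vision.camera("wrist"); np.savez("wrist12.npz",**c)
H=hsv(c).astype(int); h,s,v=H[...,0],H[...,1],H[...,2]
print(proj(c,[[.55,-.1215,.066]]))
m=(v<50); m[225:]=0
B=blob(m,(257,185)); ys,xs=np.nonzero(B); r=rect(c,B,.066); print(B.sum(),xs.min(),xs.max(),ys.min(),ys.max(),np.round(r[0],1),np.round(r[1],1),round(r[2],1))
E
python3 d.py 550,-121.5,175,80 550,-121.5,14,80
```

```text
[[257.90707781 189.81749293]]
448 246 267 176 200 [ 548.3 -122.4] [21.5 18.3] -9.8
t 31.1 p [ 0.5488 -0.1222  0.1721] j [-0.6   0.31  0.89  1.75 -0.26  1.21  1.76] w 0.999 F 0.0 [-0.6  1.  -0.4]
550,-121.5,175,80 shift [-0.0014  0.0012 -0.0039] rows>= 0.1 turn [ 0.0003 -0.0006  0.0034] rows 0.0
550,-121.5,14,80 shift [0.     0.     0.2147] rows>= 4.0 turn [0. 0. 0.] rows 0.0
```

Request:
move_arm:
  motion:
    - [[0,0,0.04],[0,0,0],1]
    - [[0,0,0.05],[0,0,0],1]
    - [[0,0,0.05],[0,0,0],1]
    - [[0,0,0.045],[0,0,0],1]
    - [[0,0,0.025],[0,0,0],1]
    - [[0,0,0],[0,0,0],-1]
    - [[0,0,0],[0,0,0],-1]
    - [[0,0,0],[0,0,0],-1]
    - [[0,0,0],[0,0,0],-1]
    - [[0,0,0],[0,0,0],-1]
    - [[0,0,0],[0,0,0],-1]
    - [[0,0,0],[0,0,0],-1]
  newtons: 30

```text
clock: 32.3
position: [0.55, -0.1223, 0.0163]
ee_rot: [0.087, 0.996, 0.0, 0.001]
ft_force: [-1.4, 0.9, 7.8]
grip_width: 0.388
grasp_force: 29.3
```

Request:
move_arm:
  motion:
    - [[0,0,0],[0,0,0],-1]
    - [[0,0,0],[0,0,0],-1]
    - [[0,0,-0.02],[0,0,0],-1]
    - [[0,0,-0.04],[0,0,0],-1]
    - [[0,0,-0.05],[0,0,0],-1]
    - [[0,0,-0.05],[0,0,0],-1]
    - [[0,0,-0.04],[0,0,0],-1]
    - [[0,0,0],[0,0,0],-1]

```text
clock: 33.1
position: [0.5511, -0.1231, 0.17]
ee_rot: [0.087, 0.996, 0.001, 0.004]
ft_force: [0.5, 0.1, -1.6]
grip_width: 0.389
grasp_force: 30.0
```

```bash
python3 d.py 520,309.7,165,80 520,309.7,30,80;  python3 - <<'E'
from workcell import vision
import cv2,numpy as np
a=vision.camera("side")["pixels"][80:230,150:350]; b=vision.camera("wrist")["pixels"]
cv2.imwrite("pics/amber.png",np.hstack([cv2.resize(a,(400,300)),cv2.resize(b,(400,300))])[:,:,::-1])
E
```

```text
t 33.1 p [ 0.5511 -0.1231  0.17  ] j [-0.6   0.32  0.9   1.75 -0.27  1.19  1.76] w 0.389 F 30.0 [ 0.5  0.1 -1.6]
520,309.7,165,80 shift [0.1415 0.561  0.0068] rows>= 10.8 turn [ 0.0026  0.0093 -0.0008] rows 0.1
520,309.7,30,80 shift [0.   0.   0.18] rows>= 3.4 turn [0. 0. 0.] rows 0.0
```

View pics/amber.png

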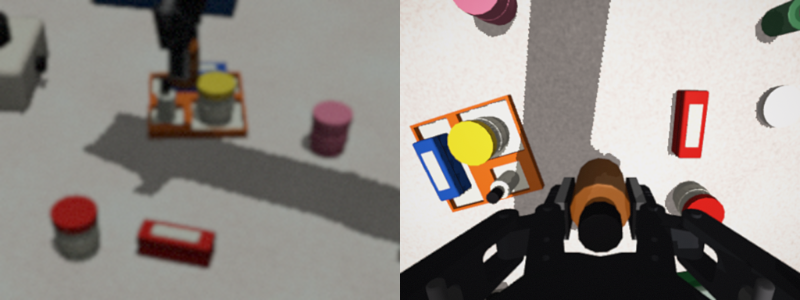

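The amber bottle is held upright: wrist view (600,200). Carry it to the blue tray.

Request:
move_arm:
  motion:
    - [[0.0094,0.0374,0],[0,0,0],-1]
    - [[0.0094,0.0374,0],[0,0,0],-1]
    - [[0.0094,0.0374,0],[0,0,0],-1]
    - [[0.0094,0.0374,0],[0,0,0],-1]
    - [[0.0094,0.0374,0],[0,0,0],-1]
    - [[0.0094,0.0374,0],[0,0,0],-1]
    - [[0.0094,0.0374,0],[0,0,0],-1]
    - [[0.0094,0.0374,0],[0,0,0],-1]
    - [[0.0094,0.0374,0],[0,0,0],-1]
    - [[0.0094,0.0374,0],[0,0,0],-1]
    - [[0.0094,0.0374,0],[0,0,0],-1]
    - [[0.0094,0.0374,0],[0,0,0],-1]

```text
clock: 34.4
position: [0.5233, 0.2247, 0.1639]
ee_rot: [0.087, 0.996, -0.0, -0.001]
ft_force: [1.3, 0.8, -0.1]
grip_width: 0.387
grasp_force: 30.0
```

Request:
move_arm:
  motion:
    - [[0.0094,0.0374,0],[0,0,0],-1]
    - [[0.0094,0.0374,0],[0,0,0],-1]
    - [[0.0094,0.0374,0],[0,0,0],-1]
    - [[0,0,0],[0,0,0],-1]
    - [[0,0,0.04],[0,0,0],-1]
    - [[0,0,0.04],[0,0,0],-1]
    - [[0,0,0.04],[0,0,0],-1]
    - [[0,0,0.03],[0,0,0],-1]
    - [[0,0,0],[0,0,0],-1]
    - [[0,0,0],[0,0,0],-1]

```text
clock: 35.4
position: [0.518, 0.3097, 0.0525]
ee_rot: [0.088, 0.996, -0.0, -0.0]
ft_force: [0.9, 0.4, 0.1]
grip_width: 0.386
grasp_force: 30.1
```

```bash
python3 d.py 520,309.7,21,80
```

```text
t 35.4 p [0.518  0.3097 0.0525] j [-1.12  0.51  0.65  1.74 -0.36  1.01  1.05] w 0.386 F 30.1 [0.9 0.4 0.1]
520,309.7,21,80 shift [-0.0027  0.0005  0.042 ] rows>= 0.8 turn [-0.0012 -0.0004 -0.001 ] rows 0.0
```

Request:
move_arm:
  motion:
    - [[-0.002,0,0.015],[0,0,0],-1]
    - [[0,0,0.015],[0,0,0],-1]
    - [[0,0,0.008],[0,0,0],-1]
    - [[0,0,0.002],[0,0,0],-1]
    - [[0,0,0],[0,0,0],-1]

```text
clock: 35.9
position: [0.5194, 0.3101, 0.0223]
ee_rot: [0.087, 0.996, 0.0, -0.0]
ft_force: [1.7, -0.4, 0.1]
grip_width: 0.388
grasp_force: 30.1
```

Request:
move_arm:
  motion:
    - [[0,0,0.0015],[0,0,0],-1]
    - [[0,0,0],[0,0,0],-1]

```text
clock: 36.1
position: [0.5197, 0.3104, 0.0216]
ee_rot: [0.087, 0.996, 0.0, 0.0]
ft_force: [-0.6, -0.2, -0.4]
grip_width: 0.39
grasp_force: 30.1
```

Request:
move_arm:
  motion:
    - [[0,0,0.001],[0,0,0],-1]
    - [[0,0,0],[0,0,0],-1]

```text
clock: 36.3
position: [0.5195, 0.3103, 0.0207]
ee_rot: [0.087, 0.996, 0.0, 0.0]
ft_force: [0.3, 0.3, -0.5]
grip_width: 0.385
grasp_force: 30.1
```

Request:
move_arm:
  motion:
    - [[0,0,0.001],[0,0,0],-1]
    - [[0,0,0],[0,0,0],-1]

```text
clock: 36.5
position: [0.5196, 0.3103, 0.0204]
ee_rot: [0.087, 0.996, 0.0, 0.0]
ft_force: [-2.0, -0.4, 5.1]
grip_width: 0.393
grasp_force: 30.7
```

Contact. Release and retreat.

Request:
move_arm:
  motion:
    - [[0,0,0],[0,0,0],0]
    - [[0,0,0],[0,0,0],0]
    - [[0,0,0],[0,0,0],0]
    - [[0,0,0],[0,0,0],0]
    - [[0,0,-0.02],[0,0,0],0]
    - [[0,0,-0.04],[0,0,0],0]
    - [[0,0,-0.05],[0,0,0],0]
    - [[0,0,-0.05],[0,0,0],0]
    - [[0,0,-0.05],[0,0,0],0]
    - [[0,0,-0.03],[0,0,0],0]
    - [[0,0,0],[0,0,0],0]
    - [[0,0,0],[0,0,0],0]

```text
clock: 37.7
position: [0.5195, 0.3102, 0.2006]
ee_rot: [0.087, 0.996, 0.001, 0.0]
ft_force: [0.2, 0.2, -0.5]
grip_width: 0.501
grasp_force: 0.0
```

```bash
python3 - <<'E'
from workcell import vision
from h import *
a=vision.camera("scene"); c=vision.camera("wrist")
H=hsv(c).astype(int); h,s,v=H[...,0],H[...,1],H[...,2]
p=proj(c,[[.52,.310,.07]])[0]; m=(v<50); m[225:]=0
B=blob(m,p); r=rect(c,B,.070); print(p,B.sum(),np.round(r[0],1),np.round(r[1],1))
cv2.imwrite("pics/end.png",np.hstack([cv2.resize(np.ascontiguousarray(a["pixels"][110:290,80:440]),(400,200)),cv2.resize(c["pixels"],(400,200))])[:,:,::-1])
E
```

```text
[256.95710756 182.76825926] 372 [518.8 309.8] [22.3 17.9]
```

View pics/end.png

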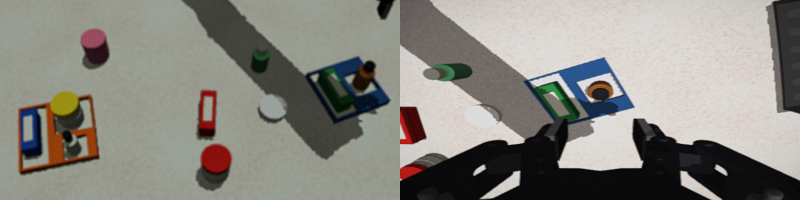

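All five are in place: orange kit at left (30,130), (65,105) and (70,140), blue kit at right (335,88) and (367,72). The spares have not moved.

```bash
python3 -c "
from workcell import order
print(order.hand_in())"
```

```text
the job is handed in; nothing more can be done
None
```

Both kits are made up, orange before blue, with all five things upright and released in their compartments and the spares left alone; the job was handed in at about 38 s, and no verdict came back.

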